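Sort out the wrong-cap tube, then hold a good sample up to the code reader

TASK

Book in this batch of blood samples: first lift the white-capped tube, which is a reject, out of the grey rack on the left of the work and lower it all the way down into a free hole of the red reject stand, without dropping it. Then take either one of the two purple-capped tubes out of the rack and hold it upright in the air in front of the code reader, about 5 cm from its window and level with it, with the bar-code label squarely facing the window; finish while still holding it there, still. Do not bump the reader, and leave the other tubes in their places and the boxes and the spray bottle where they stand.

Things in the scene. Friction and masses are not known exactly. Their poses are not given: they have to be found in the camera images.
- purple_a: a capped sample tube, 84 mm tall, 13 mm across, with a purple cap 16 mm across that takes up its top 25 mm; 15 g; upright in the grey rack. Origin at the centre of its foot, z up its axis. Its one bar-code label is on the tube's -x side: the label's middle is 40 mm above the foot. Labels start turned roughly toward the robot and its right.
- purple_b: a capped sample tube, 84 mm tall, 13 mm across, with a purple cap 16 mm across that takes up its top 25 mm; 15 g; upright in the grey rack. Origin at the centre of its foot, z up its axis. Its one bar-code label is on the tube's -x side: as on the other purple-capped tube, its twin. Which cell each tube stands in varies.
- white_tube: a capped sample tube, 84 mm tall, 13 mm across, with a white cap 16 mm across that takes up its top 25 mm; 15 g; upright in the grey rack. Origin at the centre of its foot, z up its axis. Its one bar-code label is on the tube's -x side. This is the reject. Its label does not matter.
- purple_a_label (a point): the middle of this purple-capped tube's label, on the tube's surface: 6.5 mm from its axis on its -x side, 40 mm above its foot. Axes as the tube's.
- purple_b_label (a point): the middle of the label of the other purple-capped tube, likewise.
- purple_a_ahead (a point): an unseen point 60 mm straight out from the middle of this tube's label (66.5 mm from the axis on the tube's -x side, 40 mm above its foot): it shows which way the label faces.
- purple_b_ahead (a point): the same unseen point for the other purple-capped tube.
- rack: dark grey grid rack on the robot's left (not the rack of mixed tubes far back at the right), 62 (x) x 180 (y) x 56 mm high, fixed; origin under its centre, z up. 3 x 9 cells at 19.5 mm pitch, 16.5 mm square; floor 6 mm above the bench, so tube tops stand 90 mm above the bench. Draw tubes up over 50 mm. The three tubes stand in any order in the cells at (19.5, 58.5), (-19.5, 0) and (0, -58.5) mm of its frame.
- reject_stand: red moulded tube stand on the robot's right, 44 mm wide (x), 148 mm long (y) with a low skirt 4 mm wider all round, 46 mm high, fixed; origin under its centre, z up. One row of four holes, 16 mm across, 36 mm deep, at y = +51, +17, -17, -51 mm; the one at +51 holds an earlier reject, three are free. Hole floors are 10 mm above the bench: a tube put home has its top 94 mm above the bench.
- hole1 (a point): centre of the mouth of the free hole at y = +17 mm of the reject stand, 46 mm above the bench.
- hole2 (a point): mouth of the free hole at y = -17 mm.
- hole3 (a point): mouth of the free hole at y = -51 mm.
- old_reject: an earlier white-capped reject of the same size, already standing in the reject stand's hole at y = +51 mm; leave it.
- reader: code reader: black head 37 deep, 62 wide, 30 mm high in a grey cradle on a 13 mm post with a round black foot 86 mm across; fixed. Its top is 138 mm above the bench. Origin under the foot's centre, z up; it looks along its own -x axis, roughly toward the robot's left.
- window (a point): centre of the reader's window, 123 mm above the bench, 18 mm from the post's axis; axes as the reader's: the window looks out along -x, y runs across it, z up.
- slide_box: closed white slide box, 93 x 100 x 46 mm, a bystander behind the work; origin at the centre of its underside.
- teal_box: teal carton, 95 x 125 x 48 mm, a bystander behind the work; origin at the centre of its underside.
- spray: spray bottle with a green head, 214 mm tall, a bystander; origin at its underside. On its right stands a big closed centrifuge that is not part of the job, but in the way of low moves: front face 0.58 m ahead of the robot's base, 205 mm high, from 0.04 to 0.36 m to the robot's right.
Mind the look-alikes: they are no part of the job. There is more than one size of the reader; the job needs the middle-sized.

How it is judged:
By the outcome, as a careful person would: the job done as asked, in the order asked, and still so for the second after the job is handed in, while the arm keeps its last pose, push and grip.
It also fails if it takes over 59 s, if anything falls off the work surface, if the arm or the gripper's body presses on something with over 40 N, if the wrist force passes 120 N, or if a joint passes its speed limit or range.

ROBOT

A 6-joint arm with a two-finger parallel gripper is mounted at the origin on a cart in front of the work surface, level with it; the furniture and walls round the work are solid. World frame = base frame: x ahead of the robot, y to its left, z up, the work surface at z = 0. Lengths are in m, angles in degrees, forces in N, time in s.
With the tool pointing down it reaches from about 0.35 to 0.875 m from the base axis. Payload 4.2 kg.
Tool frame: the origin (TCP) lies on the centre line of the jaws, within the pads' length; the fingertips stand 19 mm ahead of it and the grasp point (between the pads) is the TCP; x points along the fingers, y is the direction in which the jaws open and shut, and the axes are right-handed (so a half turn about x gives the same grasp; the last joint's range is limited). The gripper opens to 87 mm and grips with 3 to 60 N. Pads are 19 mm wide; open, the fingers measure 117 mm over their backs; the gripper's body (75 mm by 190 mm) begins 51 mm behind the grasp point.
Start: joints at [85.806, 22.042, 0.453, 0, -68.411, -14.817], TCP at [0.204, 0.591, 0.242] pointing down, gripper open.
Joint ranges: [-179.83, 179.83], [-69.29, 118.12], [-61.27, 80.66], [-181.25, 117.63], [-171.15, -9.14], [-177.46, 177.46]. Speed limits (degrees/s): [159.86, 159.86, 180, 180, 180, 180].

INTERFACE

Orientations are given as a 3x3 rotation matrix whose columns are the frame's x, y, z axes.
In Python, from station import * gives the robot as it stands.
- The arm moves only by the shell command python3 -m creep 'ROWS'. ROWS is JSON, a list of rows, each a list of 5 numbers: the opening, from 0 (shut) to 1 (fully open), then the shift along the world's x, y, z in mm, then the turn about the world's z in rad. In form: [[jaw, x, y, z, turn], ...]. A call has exactly 8 rows; each row is the pose to reach, as a shift and turn from the pose measured when the call began; what a row does not reach only later rows make up. A row lasts 1/10 s, in which the tool goes at most 50 mm and 8.59 degrees, less where a joint would pass 70% of its speed; a pose out of reach is approached as far as the arm can. A call with a gripper value outside its range is refused whole. The fingers move at their own pace and stop on an object; the grip force is fixed at half the most. Time passes only in rows, so rows that repeat a pose let the fingers close, or fill a call up. It gives the time, the measured TCP pose, the force and the opening at its end, in the units of the state.
- sense(): the state, without advancing time (a new reading comes with each control period).
- capture(name): name is "scene" or "top" or "wrist"; returns a dict with "image" (480x640x3 uint8, blue, green, red), "z_map" (480x640 float32, m along the optical axis (not along the pixel's ray), 0 where there is no reading), "mtx" (3x3 intrinsics, pixels), "eye" and "attitude" of the camera in the world. Camera axes: x right, y up, looking along -z (the intrinsics and any distortion apply to the point x, -y, -z); pixel columns grow to the right and rows downward; lengths in m; the calibration is good to about 2 mm. A picture is of the moment at which its call begins.
- finish_job(): hands the job in, once; it reports no verdict.
Trained networks look in a picture, given as the dict that the camera call returned (one of the last four; its "shot" number tells which), for a name from the list of things; names that differ only in an ending like _2 or _b are one class to them, and where a whole thing is asked for, a point or a joint stands for the part that bears it (a point fixed in the world has none). Each returns a list of dicts, best first, with "confidence" (0 to 1); they miss things now and then, are a little off and sometimes report something else, mostly with a low value. They report only what shows in the picture. A call takes as long as a camera call. They do not tell look-alikes from the thing itself.
- look_for(picture, thing): "box" ([left, top, right, bottom] in pixels, round what is visible of it).
- mark_of(picture, thing): "centre" ([column, row] in pixels: a listed point, or the origin of a listed thing).
The state is a dict: "time_s": time; "joints": joint angles; "joint_velocities": joint speeds; "effort": joint torques, N m; "tcp_pos": TCP position; "ee_rot": TCP orientation; "wrist_force": force on the tool from outside, world axes, zero at the start; "moment": the same for the moment, N m; "gripper_width": opening from 0.0 (shut) to 1.0 (fully open).
Only numpy, scipy, OpenCV 4.12 (cv2) and the standard library are available. Lean on these libraries where they do the work, as an engineer would, in place of code of your own. Each camera call takes 0.05 s, during which the arm holds its last target.

## Working session

There is one attempt and no reset: what is moved stays moved. The work goes in short steps, Python scripts to look and compute and a shell command to move; the robot and the scene stay as the last step left them, time stands still between calls to the robot, and variables do not carry over. Pictures are saved under pics/ and viewed, and the job is handed in when it is done.

```bash
ls; mkdir -p pics; cat > h.py <<'E'
from station import *
import numpy as np, cv2
def p2w(c,u,v,z=None):
    K=np.array(c["mtx"]);R=np.array(c["attitude"]);e=np.array(c["eye"])
    if z is None: z=c["z_map"][int(round(v)),int(round(u))]
    d=np.array([(u-K[0,2])/K[0,0],-(v-K[1,2])/K[1,1],-1.0])
    return e+R@(d*z)
def onplane(c,u,v,h):
    K=np.array(c["mtx"]);R=np.array(c["attitude"]);e=np.array(c["eye"])
    d=R@np.array([(u-K[0,2])/K[0,0],-(v-K[1,2])/K[1,1],-1.0])
    return e+d*(h-e[2])/d[2]
def w2p(c,p):
    K=np.array(c["mtx"]);R=np.array(c["attitude"]);e=np.array(c["eye"])
    q=R.T@(np.array(p)-e); q=q/-q[2]
    return K[0,0]*q[0]+K[0,2],-K[1,1]*q[1]+K[1,2]
E
python3 - <<'E'
from h import *
s=sense();print(s)
for n in ("scene","top","wrist"):
    c=capture(n);cv2.imwrite(f"pics/{n}0.png",c["image"]);print(n,c["eye"],np.round(c["attitude"],3).tolist(),c["mtx"],[k for k in c])
    if n!="wrist":
      for t in ("purple_a","white_tube","rack","reject_stand","reader","window","purple_a_label","purple_a_ahead","hole1","spray"):
        print(t,[(np.round(d["centre"],1).tolist(),round(d["confidence"],2)) for d in mark_of(c,t)[:5]])
E
```

```text
pics
{'time_s': 0.0, 'joints': array([ 8.58060066e+01,  2.20908779e+01,  3.79694671e-01, -2.85251406e-02,
       -6.84102284e+01, -1.48173892e+01]), 'joint_velocities': array([ 0.03448806,  0.01986398,  0.06270156,  0.00097154, -0.03231746,
        0.09143461]), 'effort': array([-4.99030084e-04, -3.90669107e+01,  1.87404621e+01,  4.21985820e+00,
        1.09445452e-02, -1.98523549e-04]), 'tcp_pos': array([0.20338901, 0.59039126, 0.24045894]), 'ee_rot': array([[-6.16658721e-04, -3.25928977e-01, -9.45394056e-01],
       [-2.07945881e-03, -9.45391774e-01,  3.25929547e-01],
       [-9.99997648e-01,  2.16689529e-03, -9.47717990e-05]]), 'wrist_force': array([-0.80229395,  0.05170071, -0.03834148]), 'moment': array([-0.01048389,  0.00811395,  0.04033055]), 'gripper_width': 0.9978073071462692}
scene [-0.22959686 -0.53025675  0.58396193] [[0.507, 0.361, -0.783], [-0.862, 0.235, -0.449], [0.022, 0.902, 0.431]] [[498.69329053   0.         318.61253046]
 [  0.         498.69329053 243.80136754]
 [  0.           0.           1.        ]] ['image', 'z_map', 'mtx', 'eye', 'attitude', 'shot']
purple
[... 956 characters left out ...]
e_tube []
rack [([227.5, 274.1], 0.91)]
reject_stand [([426.7, 297.4], 0.86)]
reader [([292.7, 296.2], 0.83), ([258.9, 148.7], 0.69), ([348.4, 283.0], 0.64), ([180.7, 208.3], 0.55)]
window [([245.1, 131.6], 0.92), ([341.7, 285.6], 0.58)]
purple_a_label [([248.6, 277.7], 0.48)]
purple_a_ahead []
hole1 [([421.8, 299.9], 0.83), ([451.9, 290.4], 0.71), ([438.0, 293.3], 0.68)]
spray [([289.2, 204.1], 0.6)]
wrist [0.2807622  0.56394327 0.38489904] [[-0.327, 0.902, 0.282], [-0.945, -0.313, -0.096], [0.001, -0.297, 0.955]] [[398.97986285   0.         312.72290086]
 [  0.         398.97986285 241.68515826]
 [  0.           0.           1.        ]] ['image', 'z_map', 'mtx', 'eye', 'attitude', 'shot']
```

View pics/scene0.png

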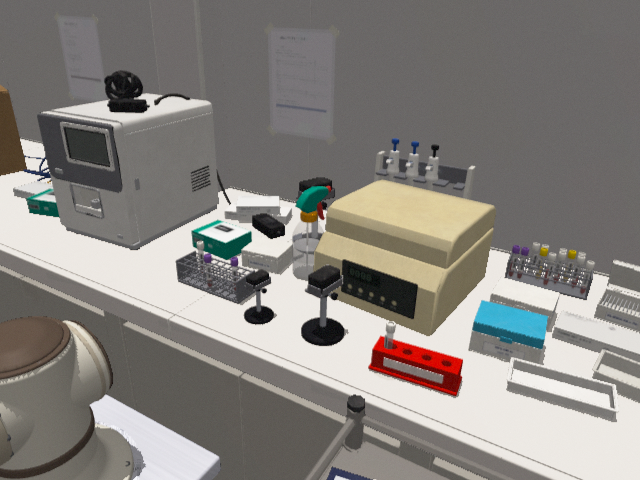

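View pics/top0.png

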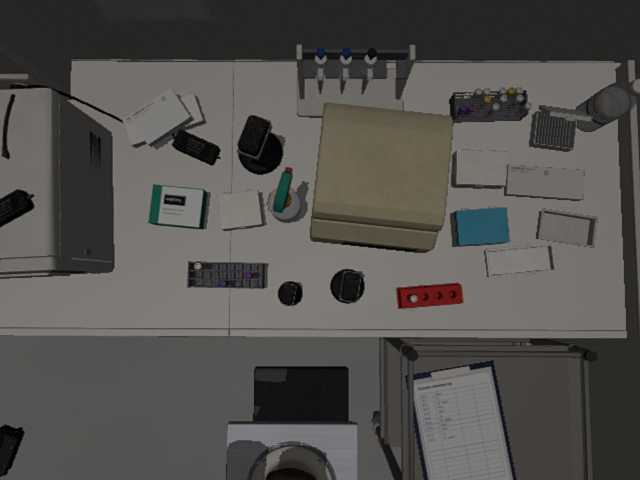

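View pics/wrist0.png

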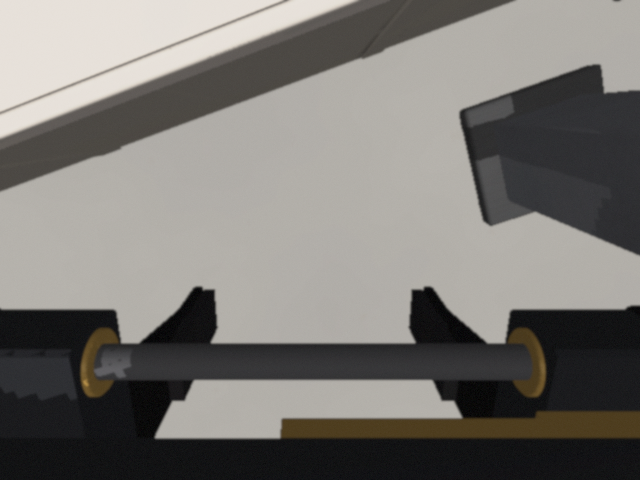

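```bash
python3 - <<'E'
from h import *
c=capture("top");d=capture("scene")
a=cv2.resize(c["image"][245:325,175:475],None,fx=2.6,fy=2.6,interpolation=cv2.INTER_CUBIC)
b=cv2.resize(d["image"][220:410,170:470],None,fx=2.6,fy=2.6,interpolation=cv2.INTER_CUBIC)
cv2.imwrite("pics/top1.png",np.clip(a.astype(float)*1.7,0,255).astype(np.uint8));cv2.imwrite("pics/scene1.png",b)
print("rack origin",onplane(c,227.5,274.1,0),onplane(d,215,286,0))
print("stand",onplane(c,426.7,297.4,0),onplane(d,413.5,374.4,0))
for u,v in [(421.8,299.9),(438,293.3),(451.9,290.4)]: print("hole",onplane(c,u,v,.046))
print("reader",onplane(c,348.4,283,0),onplane(d,321.5,333.9,0), "win",onplane(c,341.7,285.6,.123))
for u,v in [(198,266),(222,283),(248,275)]: print("cap",onplane(c,u,v,.09),p2w(c,u,v))
for n,uv in {"small":(290,293),"big":(258,148),"smalltop":(290,288),"mid":(348,285),"bigh":(255,137)}.items(): print(n,p2w(c,*uv))
E
```

```text
rack origin [0.51386539 0.16349489 0.        ] [0.50897421 0.1646147  0.        ]
stand [ 0.45800496 -0.33214185  0.        ] [ 0.46178636 -0.3330035   0.        ]
hole [ 0.45341657 -0.31116414  0.046     ]
hole [ 0.46930409 -0.35023759  0.046     ]
hole [ 0.47635568 -0.38371383  0.046     ]
reader [ 0.49289405 -0.13778128  0.        ] [ 0.47930561 -0.13473831  0.        ] win [ 0.4876093  -0.11569545  0.123     ]
cap [0.53151489 0.21773532 0.09      ] [0.53177642 0.22004229 0.07947794]
cap [0.49226128 0.16107728 0.09      ] [0.49223813 0.16175088 0.08614446]
cap [0.51103083 0.10090142 0.09      ] [0.51105598 0.10126752 0.08712645]
small [0.46997674 0.00231466 0.10022183]
big [0.79037684 0.07172325 0.17682275]
smalltop [0.48143252 0.00240771 0.10016484]
mid [ 0.48912372 -0.12926239  0.13542797]
bigh [0.81384758 0.07811623 0.18163114]
```

View pics/top1.png

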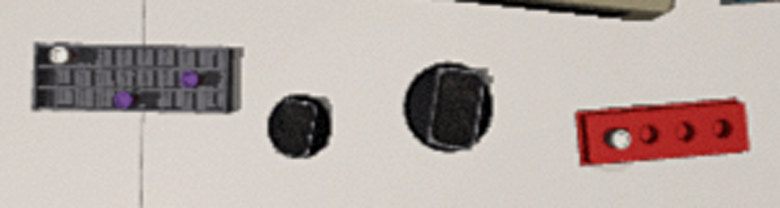

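View pics/scene1.png

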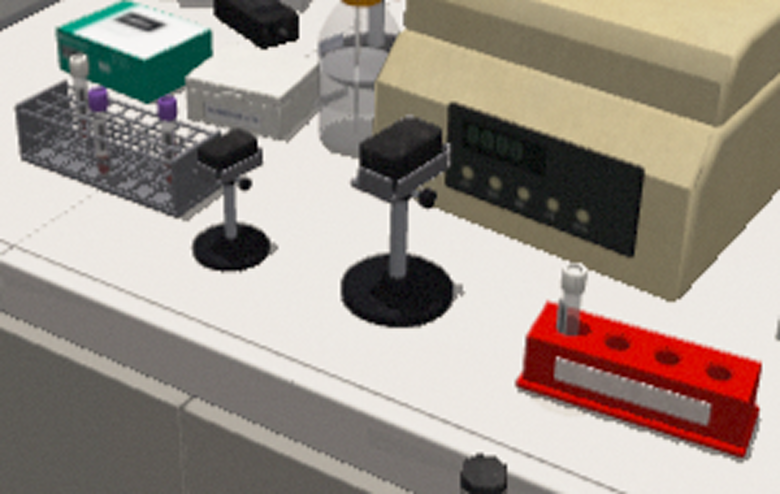

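Middle-sized reader is at top px (348,286), top at about 0.137 m. The small one is at (290,293) and the big one at (258,148). The white reject stands in the left grey rack at top px (198,266). Look-alikes for it are the old reject in the red stand at (413,299) and the tubes in the far rack at about (490,95). The purple tubes are at (222,283) and (248,275), with more purple ones in the far rack at (462,108). The crops confirm these choices.

```bash
python3 -m creep '[[1,15,-40,0,-0.14],[1,35,-80,0,-0.28],[1,60,-115,0,-0.42],[1,85,-150,0,-0.56],[1,110,-185,0,-0.7],[1,140,-220,0,-0.84],[1,170,-255,0,-0.98],[0.6,200,-285,0,-1.12]]'; python3 -m creep '[[0.5,30,-25,0,-0.14],[0.5,60,-45,0,-0.28],[0.5,90,-65,0,-0.42],[0.5,110,-80,-10,-0.56],[0.5,128,-86,-20,-0.7],[0.5,128,-86,-20,-0.84],[0.5,128,-86,-20,-0.98],[0.5,128,-86,-20,-1.12]]'
python3 - <<'E'
from h import *
s=sense();print(s["tcp_pos"],np.round(s["ee_rot"],3).tolist(),s["joints"],s["time_s"])
c=capture("wrist");cv2.imwrite("pics/w1.png",c["image"]);print(c["eye"])
for t in ("white_tube","purple_a","purple_a_label"): print(t,[(np.round(d["centre"],1).tolist(),round(d["confidence"],2)) for d in mark_of(c,t)[:5]])
E
```

```text
time_s: 2.05
tcp_pos: [0.4044, 0.3041, 0.242]
ee_rot: [[0.001, -0.994, -0.113], [0.001, -0.113, 0.994], [-1.0, -0.001, 0.001]]
wrist_force: [-0.2, 0.6, -0.2]
gripper_width: 0.964
time_s: 2.85
tcp_pos: [0.5326, 0.2178, 0.2218]
ee_rot: [[0.001, -0.529, 0.848], [-0.0, 0.848, 0.529], [-1.0, -0.001, 0.0]]
wrist_force: [-0.3, 0.4, -0.6]
gripper_width: 0.504
[0.53260144 0.21783797 0.22182025] [[0.001, -0.529, 0.848], [-0.0, 0.848, 0.529], [-1.0, -0.001, 0.0]] [ 3.83886246e+01  1.80743674e+01 -8.46290687e+00  4.37426103e-02
 -6.34504900e+01 -9.64487203e+01] 2.85
[0.46303032 0.17430118 0.36515133]
white_tube [([314.0, 209.2], 0.82)]
purple_a [([215.8, 119.2], 0.75), ([314.8, 210.5], 0.73), ([282.6, 134.7], 0.71)]
purple_a_label [([199.1, 110.9], 0.98)]
```

View pics/w1.png

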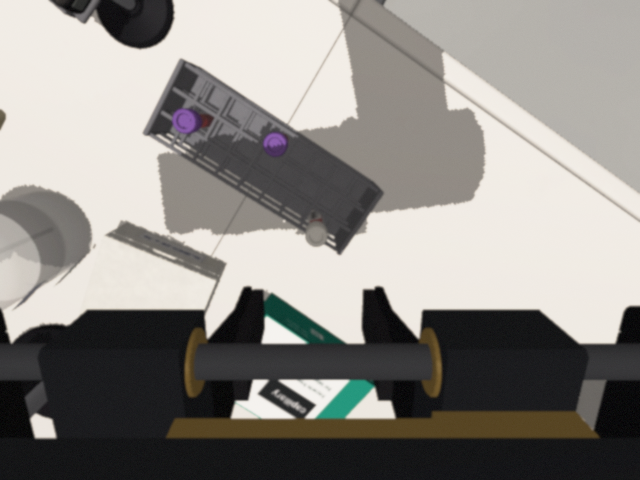

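```bash
python3 - <<'E'
from h import *
c=capture("wrist")
a=cv2.resize(c["image"][50:260,140:400],None,fx=2.8,fy=2.8,interpolation=cv2.INTER_CUBIC);cv2.imwrite("pics/w1z.png",a)
for u,v in [(316,233),(185,121),(275,144)]: print(onplane(c,u,v,.09),p2w(c,u,v))
s=sense();print(s["tcp_pos"],w2p(c,s["tcp_pos"]))
E
```

```text
[0.52837403 0.21790612 0.09      ] [0.52910685 0.21840072 0.08690473]
[0.50994668 0.10342384 0.09      ] [0.51062793 0.10239741 0.08598898]
[0.49075953 0.16120928 0.09      ] [0.49102122 0.16108891 0.08738763]
[0.5323482  0.21814737 0.22210001] (np.float64(313.57773877067245), np.float64(331.1040096191265))
```

View pics/w1z.png

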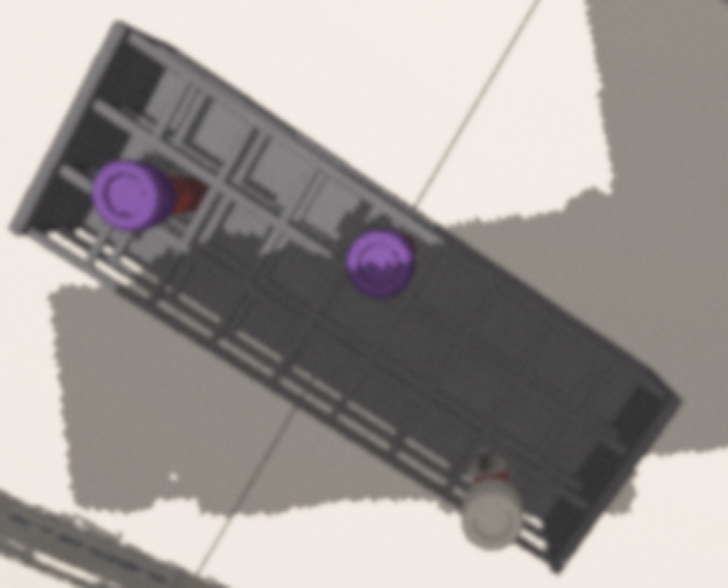

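```bash
python3 -m creep '[[0.5,-3,0,-30,0],[0.5,-3,0,-70,0],[0.5,-3,0,-105,0],[0.5,-3,0,-130,0],[0.5,-3,0,-141,0],[0.5,-3,0,-141,0],[0.3,-3,0,-141,0],[0.1,-3,0,-141,0]]'; python3 -m creep '[[0,0,0,0,0],[0,0,0,0,0],[0,0,0,0,0],[0,0,0,0,0],[0,0,0,10,0],[0,0,0,35,0],[0,0,0,70,0],[0,0,0,105,0]]'
python3 - <<'E'
from h import *
c=capture("wrist");cv2.imwrite("pics/w2.png",c["image"])
c=capture("scene");cv2.imwrite("pics/s2.png",cv2.resize(c["image"][150:400,140:480],None,fx=2.3,fy=2.3))
E
```

```text
time_s: 3.9
tcp_pos: [0.5304, 0.2189, 0.0829]
ee_rot: [[0.004, -0.538, 0.843], [0.002, 0.843, 0.538], [-1.0, -0.001, 0.004]]
wrist_force: [-0.2, 0.7, 0.1]
gripper_width: 0.392
time_s: 4.7
tcp_pos: [0.5299, 0.2185, 0.189]
ee_rot: [[0.003, -0.538, 0.843], [0.001, 0.843, 0.538], [-1.0, -0.001, 0.003]]
wrist_force: [0.2, -0.2, 0.3]
gripper_width: 0.174
```

View pics/w2.png

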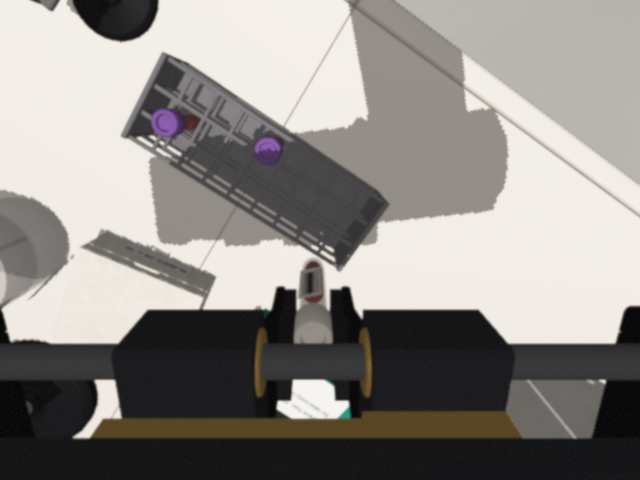

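View pics/s2.png

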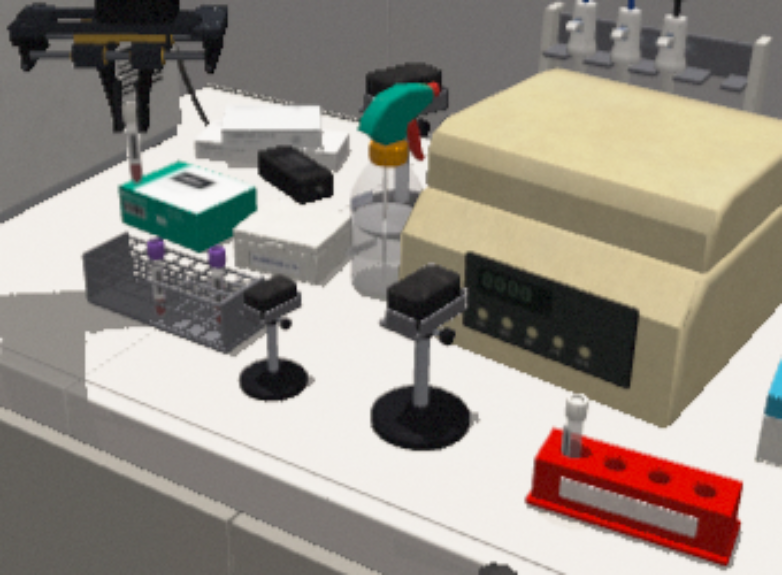

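```bash
python3 - <<'E'
from h import *
c=capture("top");im=c["image"].astype(int)
m=((im[...,2]>90)&(im[...,1]<60)&(im[...,0]<60)).astype(np.uint8);m[:270]=0;m[330:]=0;m[:,:380]=0
v,u=np.nonzero(m)
P=np.array([p2w(c,a,b) for a,b in zip(u,v)])
T=P[(P[:,2]>.042)&(P[:,2]<.05)]
print(len(P),len(T))
r=cv2.minAreaRect((T[:,:2]*1000).astype(np.float32));print(r)
ctr=np.array(r[0]);b=cv2.boxPoints(r);print(b)
cv2.imwrite("pics/t3.png",cv2.resize(c["image"][270:325,385:475],None,fx=8,fy=8,interpolation=cv2.INTER_CUBIC))
for u,v in [(421.8,299.9),(438,293.3),(451.9,290.4)]: print(u,v)
E
```

```text
1013 749
((463.51300048828125, -334.33282470703125), (43.68848419189453, 145.7905731201172), 4.806729793548584)
[[ 435.63733 -263.52435]
 [ 447.85382 -408.8022 ]
 [ 491.38867 -405.1413 ]
 [ 479.17218 -259.86346]]
421.8 299.9
438 293.3
451.9 290.4
```

View pics/t3.png

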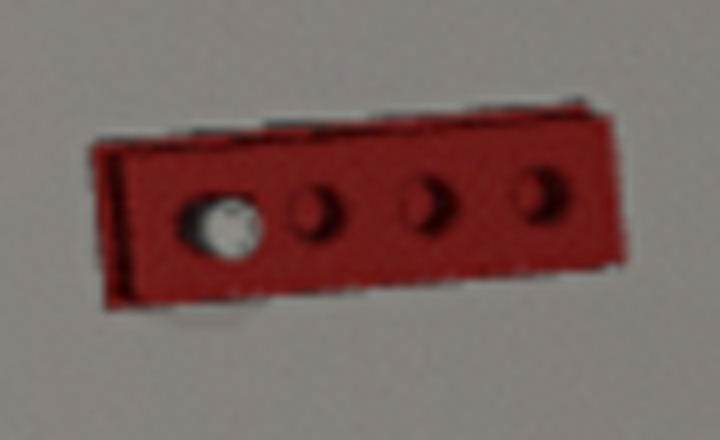

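```bash
python3 -m creep '[[0,0,-20,35,0],[0,0,-50,70,0],[0,-10,-95,72,0],[0,-20,-140,72,0],[0,-30,-188,72,0],[0,-35,-236,72,0],[0,-40,-284,72,0],[0,-45,-332,72,0]]'; python3 -m creep '[[0,-5,-45,0,0],[0,-10,-90,0,0],[0,-14,-130,0,0],[0,-16,-170,0,0],[0,-17,-200,0,0],[0,-18,-222,0,0],[0,-18,-222,0,0],[0,-18,-222,0,0]]'
```

```text
time_s: 5.65
tcp_pos: [0.4851, -0.1141, 0.2622]
ee_rot: [[0.007, -0.538, 0.843], [0.006, 0.843, 0.538], [-1.0, 0.001, 0.009]]
wrist_force: [1.7, -0.0, 0.0]
gripper_width: 0.168
time_s: 6.45
tcp_pos: [0.4663, -0.336, 0.2609]
ee_rot: [[0.004, -0.537, 0.844], [0.007, 0.844, 0.537], [-1.0, 0.004, 0.008]]
wrist_force: [0.1, -0.0, 0.5]
gripper_width: 0.168
```

```bash
python3 -m creep '[[0,-1,-15,-20,0],[0,-2,-15,-60,0],[0,-2,-15,-90,0],[0,-2,-15,-110,0],[0,-2,-15,-115,0],[0,-2,-15,-115,0],[0,-2,-15,-115,0],[0,-2,-15,-115,0]]'
python3 - <<'E'
from h import *
s=sense();print(s["tcp_pos"])
c=capture("wrist");cv2.imwrite("pics/w4.png",c["image"])
im=c["image"].astype(int)
print(mark_of(c,"hole1"))
for t in (mark_of(c,"hole1")): print(onplane(c,*t["centre"],.046))
p=s["tcp_pos"];print(w2p(c,p-[0,0,.076]))
d=capture("scene");cv2.imwrite("pics/s4.png",cv2.resize(d["image"][280:420,330:500],None,fx=4.5,fy=4.2,interpolation=cv2.INTER_CUBIC))
E
```

```text
time_s: 7.25
tcp_pos: [0.4653, -0.3511, 0.1475]
ee_rot: [[0.007, -0.537, 0.843], [0.006, 0.843, 0.537], [-1.0, 0.001, 0.009]]
wrist_force: [0.3, 0.2, -0.2]
gripper_width: 0.166
[ 0.46525087 -0.35109451  0.14750627]
[{'centre': [264.1, 222.6], 'confidence': 0.93}, {'centre': [360.0, 267.4], 'confidence': 0.87}]
[ 0.4664357  -0.38698542  0.046     ]
[ 0.45897553 -0.31857975  0.046     ]
(np.float64(313.091362274037), np.float64(263.97657517315275))
```

View pics/w4.png

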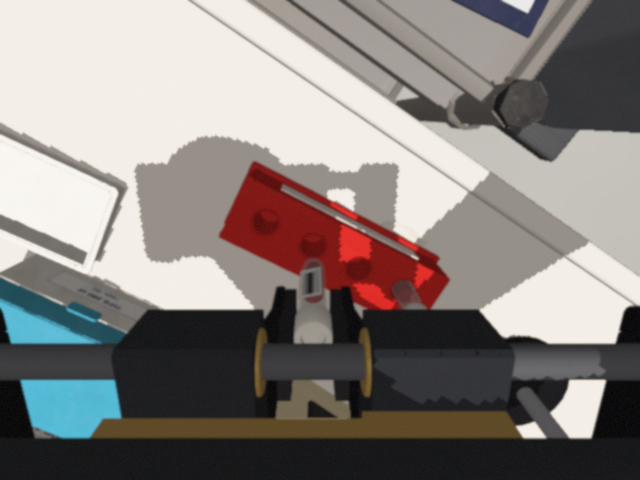

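View pics/s4.png

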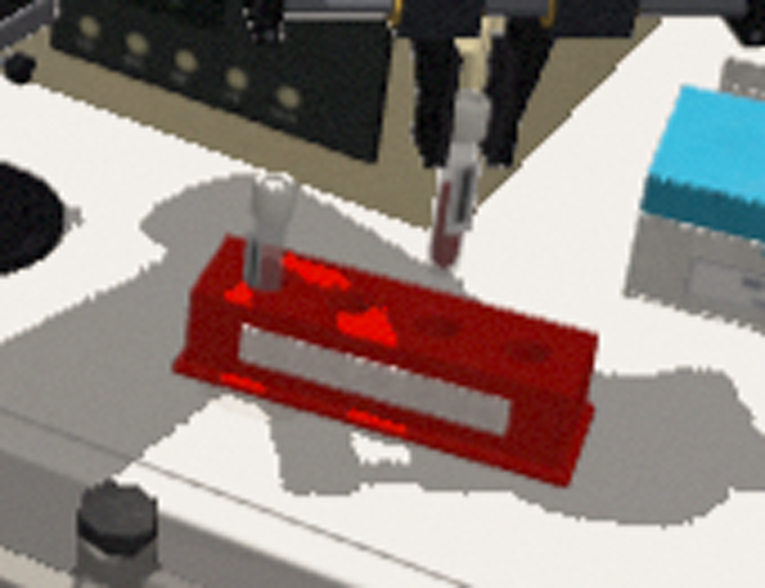

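```bash
python3 -m creep '[[0,-1,-1,-8,0],[0,-2,-1,-16,0],[0,-2,-1,-19,0],[0,-2,-1,-19,0],[0,-2,-1,-19,0],[0,-2,-1,-19,0],[0,-2,-1,-19,0],[0,-2,-1,-19,0]]'
python3 - <<'E'
from h import *
s=sense()
c=capture("wrist");cv2.imwrite("pics/w5.png",cv2.resize(c["image"][180:330,220:420],None,fx=4,fy=4,interpolation=cv2.INTER_CUBIC))
for t in (mark_of(c,"hole1")): print(t,onplane(c,*t["centre"],.046))
p=s["tcp_pos"];print(w2p(c,p-[0,0,.076]),w2p(c,[p[0],p[1],.046]))
m=np.array([[.4664,-.387]])
d=capture("scene");cv2.imwrite("pics/s5.png",cv2.resize(d["image"][300:390,360:470],None,fx=6,fy=6,interpolation=cv2.INTER_CUBIC))
q=p-[0,0,.076];print(w2p(d,q))
for t in (mark_of(d,"hole1")): print(t,onplane(d,*t["centre"],.046))
E
```

```text
time_s: 8.25
tcp_pos: [0.4627, -0.3521, 0.1279]
ee_rot: [[0.006, -0.537, 0.844], [0.007, 0.844, 0.537], [-1.0, 0.002, 0.009]]
wrist_force: [-0.5, 0.7, -0.0]
gripper_width: 0.17
{'centre': [360.5, 283.0], 'confidence': 0.93} [ 0.45953533 -0.31974425  0.046     ]
{'centre': [263.1, 234.6], 'confidence': 0.81} [ 0.46469408 -0.38552197  0.046     ]
{'centre': [315.1, 264.0], 'confidence': 0.78} [ 0.4639139  -0.34983027  0.046     ]
{'centre': [334.0, 248.3], 'confidence': 0.64} [ 0.4495125  -0.34570079  0.046     ]
(np.float64(313.01570856292403), np.float64(264.05163388543417)) (np.float64(312.98709164566657), np.float64(260.5609725277505))
(np.float64(427.44449089903395), np.float64(354.0354477800779))
{'centre': [447.2, 361.4], 'confidence': 0.84} [ 0.46913492 -0.38536987  0.046     ]
```

View pics/w5.png

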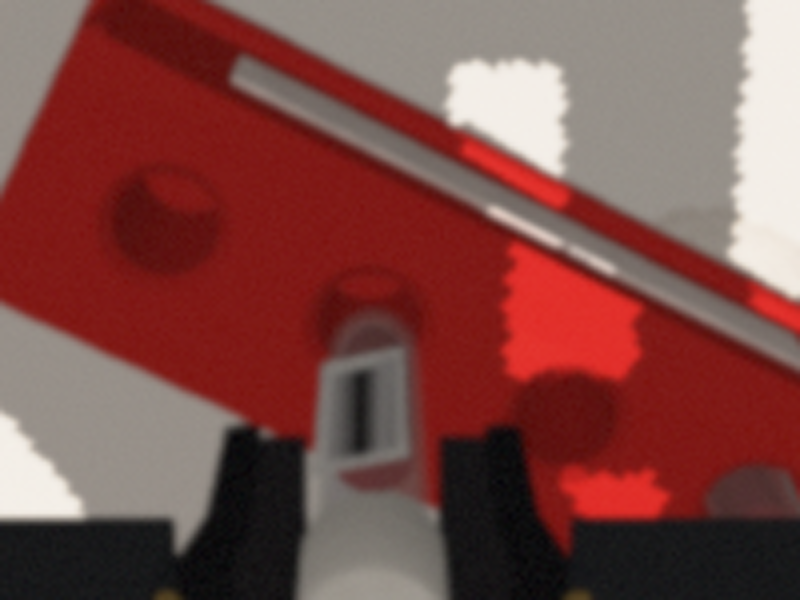

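View pics/s5.png

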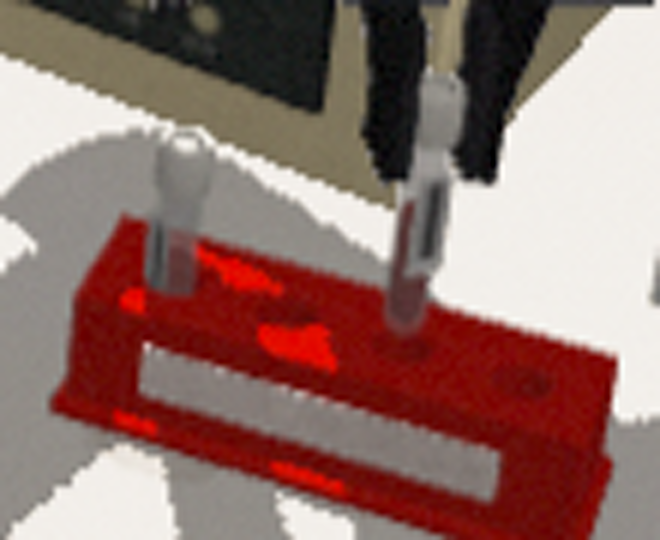

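```bash
python3 -m creep '[[0,0,-1,0,0],[0,0,-1,-3,0],[0,0,-1,-6,0],[0,0,-1,-10,0],[0,0,-1,-14,0],[0,0,-1,-18,0],[0,0,-1,-20,0],[0,0,-1,-20,0]]'
```

```text
time_s: 9.25
tcp_pos: [0.4624, -0.353, 0.1072]
ee_rot: [[0.005, -0.537, 0.844], [0.007, 0.844, 0.537], [-1.0, 0.003, 0.008]]
wrist_force: [-0.4, 0.1, -0.3]
gripper_width: 0.171
```

```bash
python3 -m creep '[[0,0,0,-4,0],[0,0,0,-8,0],[0,0,0,-12,0],[0,0,0,-15,0],[0,0,0,-18,0],[0,0,0,-20,0],[0,0,0,-21,0],[0,0,0,-21,0]]'
python3 - <<'E'
from h import *
c=capture("wrist");cv2.imwrite("pics/w6.png",cv2.resize(c["image"][180:330,220:420],None,fx=4,fy=4,interpolation=cv2.INTER_CUBIC))
print(sense()["wrist_force"])
d=capture("scene");cv2.imwrite("pics/s6.png",cv2.resize(d["image"][300:390,360:470],None,fx=6,fy=6,interpolation=cv2.INTER_CUBIC))
E
```

```text
time_s: 10.05
tcp_pos: [0.4628, -0.3532, 0.0878]
ee_rot: [[0.006, -0.537, 0.843], [0.006, 0.843, 0.537], [-1.0, 0.002, 0.008]]
wrist_force: [-0.8, 1.0, 7.3]
gripper_width: 0.169
[-0.49225221  1.59260257  7.17947488]
```

View pics/s6.png

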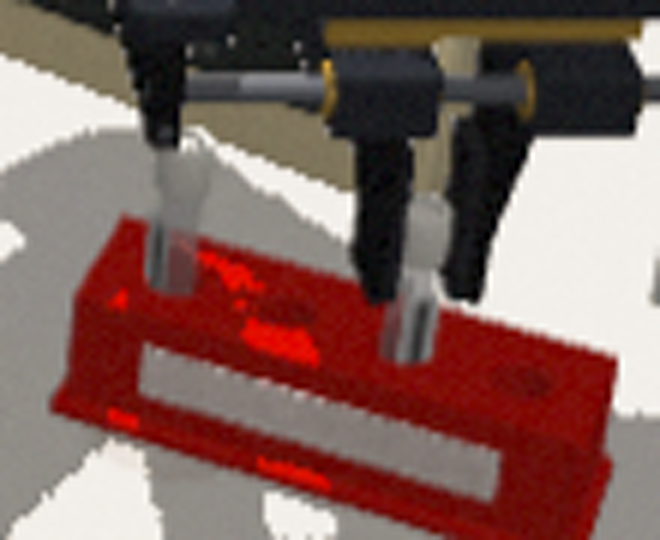

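View pics/w6.png

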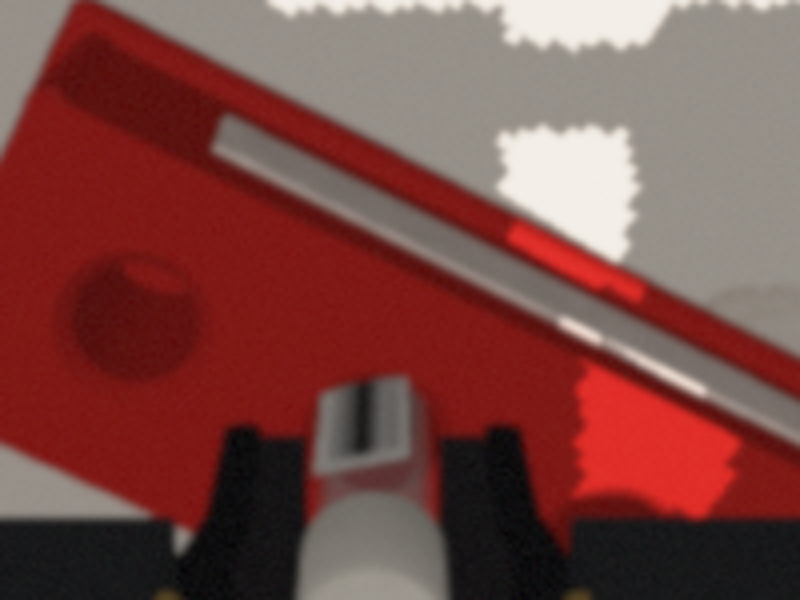

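```bash
python3 -m creep '[[0,0,0,-2,0],[0,0,0,-3,0],[0,0,0,-3,0],[0,0,0,-2,0],[0,0,0,-1,0],[0,0,0,-1,0],[0.25,0,0,-1,0],[0.4,0,0,-1,0]]'
python3 -m creep '[[0.45,0,0,0,0],[0.45,0,0,0,0],[0.45,0,0,10,0],[0.45,0,0,30,0],[0.45,0,0,60,0],[0.45,0,0,95,0],[0.45,0,0,130,0],[0.45,0,0,165,0]]'
python3 - <<'E'
from h import *
c=capture("wrist");cv2.imwrite("pics/w7.png",c["image"])
d=capture("scene");cv2.imwrite("pics/s7.png",cv2.resize(d["image"][300:390,360:470],None,fx=6,fy=6,interpolation=cv2.INTER_CUBIC))
for t in mark_of(c,"white_tube"): print(t)
E
```

```text
time_s: 10.95
tcp_pos: [0.4629, -0.3533, 0.0866]
ee_rot: [[0.006, -0.537, 0.843], [0.006, 0.843, 0.537], [-1.0, 0.002, 0.009]]
wrist_force: [-0.1, 0.3, -0.2]
gripper_width: 0.268
time_s: 11.75
tcp_pos: [0.4627, -0.3532, 0.2538]
ee_rot: [[0.007, -0.537, 0.843], [0.006, 0.843, 0.537], [-1.0, 0.001, 0.009]]
wrist_force: [0.7, -0.8, -0.3]
gripper_width: 0.452
{'centre': [311.1, 199.9], 'confidence': 0.92}
```

View pics/s7.png

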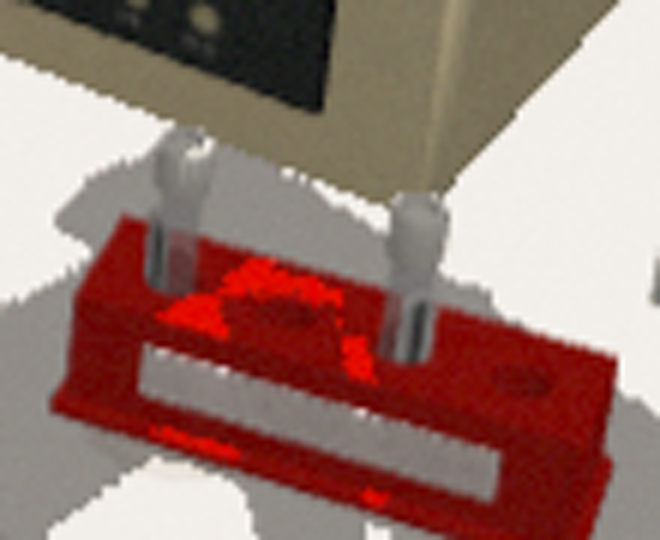

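View pics/w7.png

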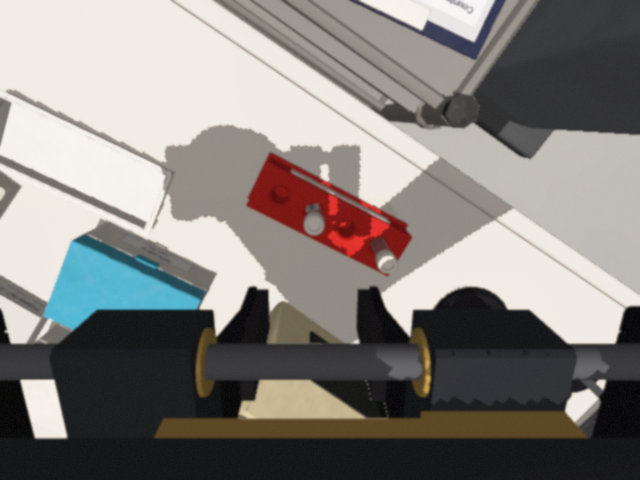

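```bash
python3 -m creep '[[0.45,10,40,5,0],[0.45,20,80,10,0],[0.45,30,125,10,0],[0.45,40,170,10,0],[0.45,50,210,10,0],[0.45,60,250,10,0],[0.45,60,255,10,0],[0.45,60,255,10,0]]'
python3 - <<'E'
from h import *
c=capture("wrist");cv2.imwrite("pics/w8.png",c["image"])
for t in ("window","reader"):
  for d in mark_of(c,t): print(t,d,onplane(c,*d["centre"],.123 if t=="window" else 0))
def rect(c,lim):
    l,t,r,b=lim
    P=np.array([np.r_[p2w(c,u,v),u,v] for v in range(t,b) for u in range(l,r) if c["z_map"][v,u]>0])
    T=P[(abs(P[:,2]-.138)<.006)&(abs(P[:,0]-.49)<.06)&(abs(P[:,1]+.135)<.06)]
    print(len(T),T[:,2].mean(),T[:,3:].min(0),T[:,3:].max(0),cv2.minAreaRect((T[:,:2]*1000).astype(np.float32)))
rect(c,(0,0,640,290))
e=capture("top");rect(e,(320,255,380,315))
E
```

```text
time_s: 12.7
tcp_pos: [0.5237, -0.0978, 0.2646]
ee_rot: [[0.011, -0.539, 0.842], [0.003, 0.842, 0.539], [-1.0, -0.004, 0.011]]
wrist_force: [0.1, -0.4, -0.0]
gripper_width: 0.45
window {'centre': [467.2, 236.8], 'confidence': 0.88} [4.65257064e-01 1.60382491e-04 1.23000000e-01]
window {'centre': [317.5, 175.2], 'confidence': 0.7} [ 0.48684208 -0.11832054  0.123     ]
window {'centre': [548.3, 312.0], 'confidence': 0.33} [0.47917289 0.09370729 0.123     ]
reader {'centre': [302.6, 144.2], 'confidence': 0.94} [ 0.483587   -0.13688572  0.        ]
reader {'centre': [430.8, 203.8], 'confidence': 0.57} [0.46292111 0.00735566 0.        ]
4833 0.1378131361854426 [254. 112.] [343. 207.] ((484.72796630859375, -135.34329223632812), (35.98092269897461, 61.83100891113281), 81.62995910644531)
72 0.13765140492716924 [342. 294.] [357. 300.] ((460.62994384765625, -133.27340698242188), (13.064051628112793, 34.27834701538086), 8.235105514526367)
```

View pics/w8.png

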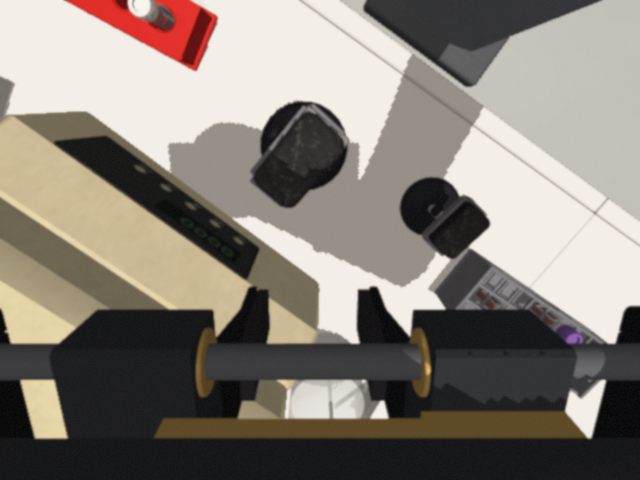

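```bash
python3 -m creep '[[0.4,-5,40,0,0],[0.4,-10,80,0,0],[0.4,-15,125,0,0],[0.4,-20,170,0,0],[0.4,-25,215,0,0],[0.4,-32,257,-20,0],[0.4,-33,259,-45,0],[0.4,-33,259,-60,0]]'
python3 - <<'E'
from h import *
c=capture("wrist");cv2.imwrite("pics/w9.png",c["image"]);cv2.imwrite("pics/w9z.png",cv2.resize(c["image"][120:300,220:420],None,fx=4,fy=3.3*4/3.3,interpolation=cv2.INTER_CUBIC)[:600])
s=sense();print(s["tcp_pos"])
for t in ("purple_a","purple_a_label","purple_a_ahead"):
  for d in mark_of(c,t): print(t,d,onplane(c,*d["centre"],.006 if t=="purple_a" else .046))
im=c["image"].astype(int);m=((im[...,0]>im[...,1]+50)&(im[...,2]>im[...,1]+20)).astype(np.uint8);m[290:]=0
n,l,st,ce=cv2.connectedComponentsWithStats(m)
for i in range(1,n):
  if st[i,4]>50: print(st[i],ce[i],onplane(c,*ce[i],.085))
E
```

```text
time_s: 13.7
tcp_pos: [0.4899, 0.1591, 0.2033]
ee_rot: [[0.01, -0.536, 0.844], [0.002, 0.844, 0.536], [-1.0, -0.004, 0.009]]
wrist_force: [-0.3, -0.0, 0.2]
gripper_width: 0.398
[0.48882793 0.1578984  0.20111757]
purple_a {'centre': [247.2, 197.8], 'confidence': 0.9} [0.50828281 0.10238692 0.006     ]
purple_a {'centre': [315.1, 215.1], 'confidence': 0.84} [0.48978187 0.16017577 0.006     ]
purple_a_label {'centre': [236.7, 200.0], 'confidence': 0.71} [0.50359849 0.09789054 0.046     ]
```

View pics/w9.png

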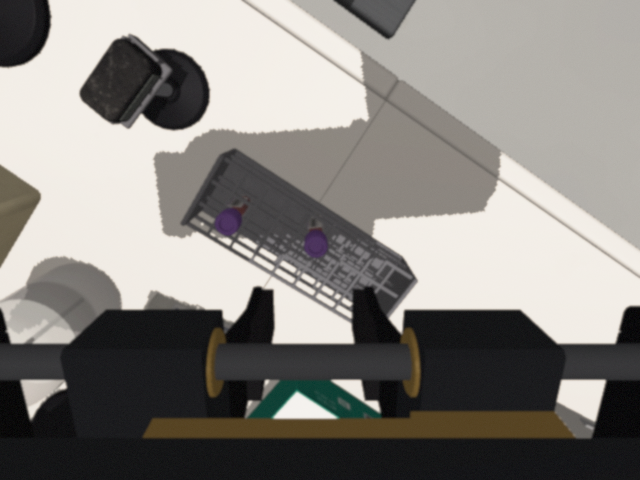

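View pics/w9z.png

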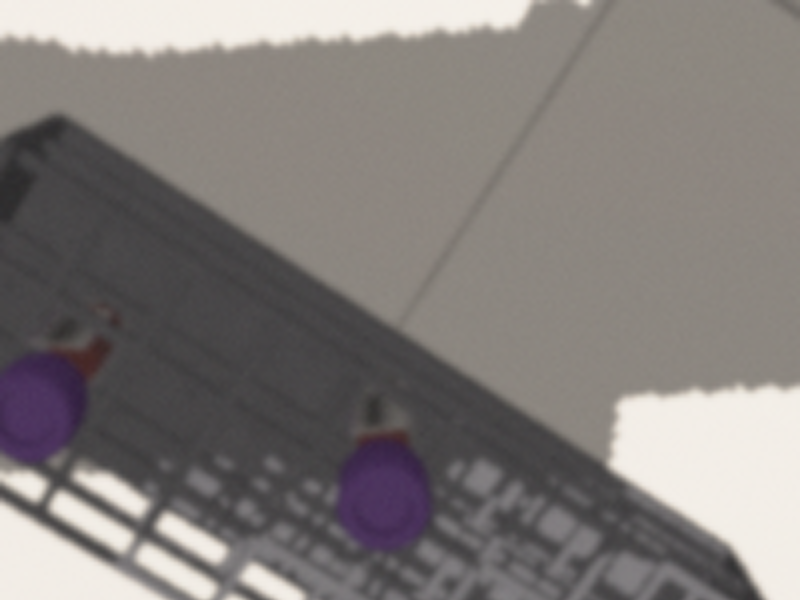

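```bash
python3 - <<'E'
from h import *
c=capture("wrist")
for uv in [(316.2,244.5)]: print(onplane(c,*uv,.09),p2w(c,*uv))
print(sense()["tcp_pos"])
E
```

```text
[0.49147524 0.16011171 0.09      ] [0.49204524 0.16048212 0.08793644]
[0.49154958 0.15845955 0.20605792]
```

```bash
python3 -m creep '[[0.4,1,2,-30,0],[0.4,1,2,-65,0],[0.4,1,2,-95,0],[0.4,1,2,-112,0],[0.4,1,2,-120,0],[0.4,1,2,-121,0],[0.4,1,2,-121,0],[0.4,1,2,-121,0]]'
python3 - <<'E'
from h import *
c=capture("wrist");cv2.imwrite("pics/w10.png",c["image"]);print(*[sense()["tcp_pos"] for _ in range(3)])
E
```

```text
time_s: 14.75
tcp_pos: [0.4935, 0.1609, 0.0864]
ee_rot: [[0.016, -0.535, 0.845], [0.005, 0.845, 0.535], [-1.0, -0.005, 0.016]]
wrist_force: [0.5, -0.4, -0.2]
gripper_width: 0.403
[0.49331129 0.16084254 0.08632939] [0.49331129 0.16084254 0.08632939] [0.49331129 0.16084254 0.08632939]
```

View pics/w10.png

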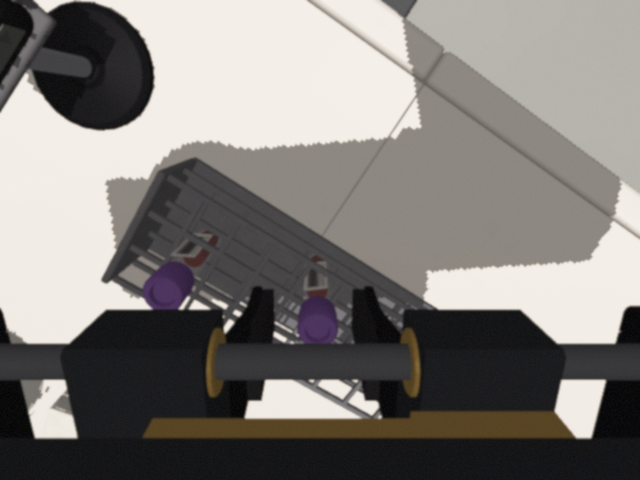

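```bash
python3 -m creep '[[0.4,-3,0,-2,0],[0.4,-3,0,-4,0],[0.3,-3,0,-4,0],[0.1,-3,0,-4,0],[0,-3,0,-4,0],[0,-3,0,-4,0],[0,-3,0,-4,0],[0,-3,0,-4,0]]'; python3 -m creep '[[0,0,0,0,0],[0,0,0,5,0],[0,0,0,20,0],[0,0,0,40,0],[0,0,0,65,0],[0,0,0,90,0],[0,0,0,110,0],[0,0,0,110,0]]'
python3 - <<'E'
from h import *
c=capture("wrist");cv2.imwrite("pics/w11.png",c["image"]);cv2.imwrite("pics/w11z.png",cv2.resize(c["image"][220:370,230:400],None,fx=4,fy=4,interpolation=cv2.INTER_CUBIC))
d=capture("scene");cv2.imwrite("pics/s11.png",cv2.resize(d["image"][180:320,150:300],None,fx=4,fy=4,interpolation=cv2.INTER_CUBIC))
for t in ("purple_a_label","purple_a_ahead","purple_a"):
  for x in mark_of(c,t): print("w",t,x)
  for x in mark_of(d,t): print("s",t,x)
E
```

```text
time_s: 15.6
tcp_pos: [0.4903, 0.1609, 0.0823]
ee_rot: [[0.016, -0.535, 0.845], [0.005, 0.845, 0.535], [-1.0, -0.005, 0.016]]
wrist_force: [-0.4, -1.0, 0.2]
gripper_width: 0.17
time_s: 16.4
tcp_pos: [0.492, 0.1618, 0.1957]
ee_rot: [[0.023, -0.535, 0.844], [0.008, 0.845, 0.535], [-1.0, -0.005, 0.023]]
wrist_force: [-0.0, 0.1, -0.5]
gripper_width: 0.168
w purple_a_label {'centre': [233.5, 194.3], 'confidence': 0.89}
s purple_a_label {'centre': [232.7, 280.0], 'confidence': 0.59}
s purple_a_ahead {'centre': [226.8, 291.5], 'confidence': 0.66}
w purple_a {'centre': [314.2, 261.1], 'confidence': 0.89}
w purple_a {'centre': [246.5, 194.3], 'confidence': 0.72}
s purple_a {'centre': [236.9, 291.0], 'confidence': 0.62}
s purple_a {'centre': [206.3, 240.3], 'confidence': 0.54}
```

View pics/w11z.png

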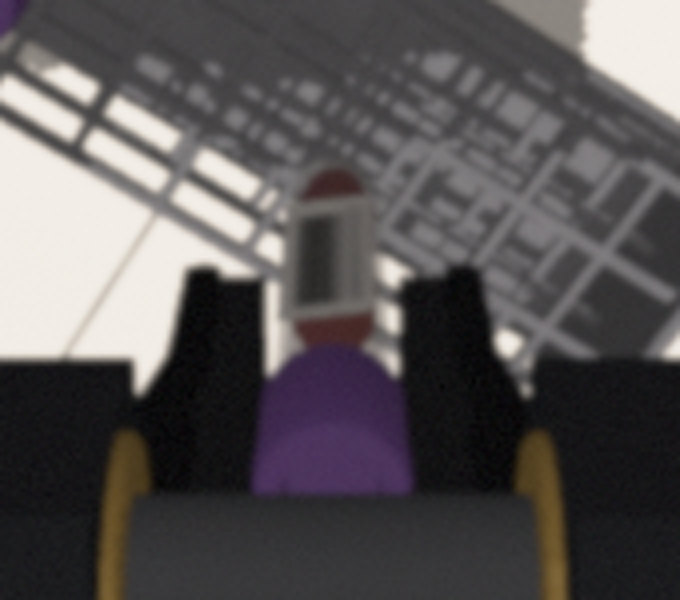

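View pics/s11.png

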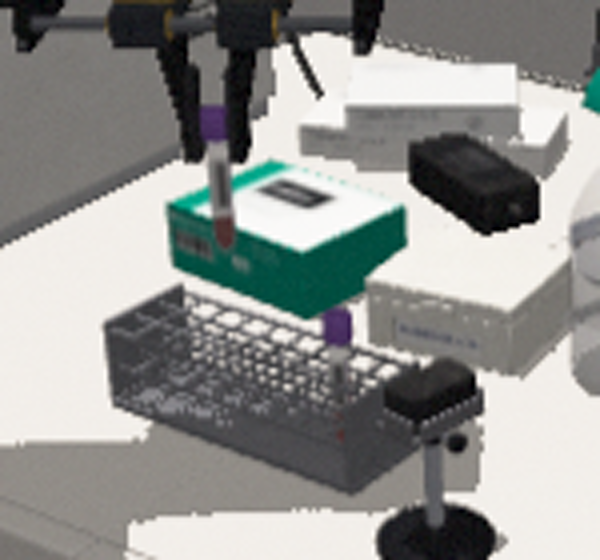

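```bash
python3 - <<'E'
from h import *
from scipy.optimize import least_squares
acc=0
for i in range(6): c=capture("wrist");acc=acc+c["image"].astype(float)
im=(acc/6)
z=cv2.resize(im[258:312,285:340],None,fx=11,fy=11,interpolation=cv2.INTER_CUBIC)
cv2.imwrite("pics/w12.png",np.clip((z-20)*1.3,0,255).astype(np.uint8))
s=sense();print(s["tcp_pos"],[w2p(c,s["tcp_pos"]+s["ee_rot"][:,0]*d) for d in (-.008,.017,.036,.055,.076)])
E
```

```text
[0.49034394 0.16090282 0.19218995] [(np.float64(313.59619737507256), np.float64(341.86770527209114)), (np.float64(313.4798131792553), np.float64(311.8042433966087)), (np.float64(313.41038516636223), np.float64(293.87013813392684)), (np.float64(313.35275734911517), np.float64(278.98416779570977)), (np.float64(313.299480391863), np.float64(265.22207783199764))]
```

View pics/w12.png

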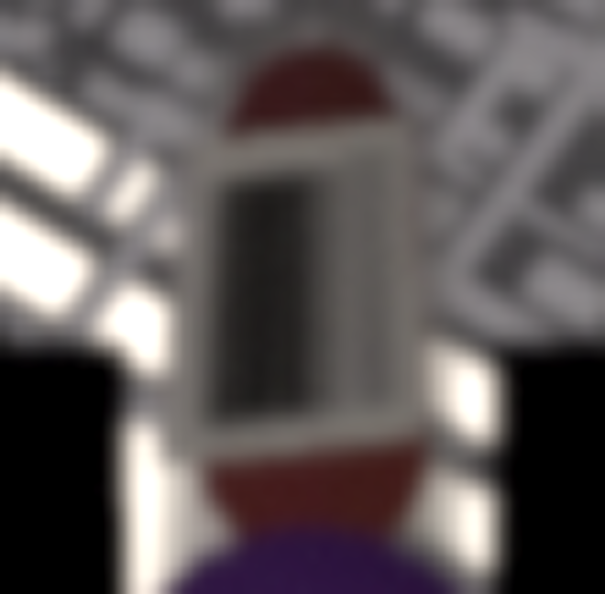

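```bash
cat > fit.py <<'E'
from h import *
from scipy.optimize import least_squares
c=capture("wrist");s=sense();R=s["ee_rot"]
# use nominal tcp from camera-consistent calibration: average
T=np.mean([ (capture("wrist"),sense()["tcp_pos"])[1] for _ in range(5)],0)
Z=np.array([[195,165],[418,125],[180,455],[432,425]],float)
px=np.array([285,258])+Z/11-.5
def model(p):
    lat,fore,a,w,h,cz=p
    f=-R[:,2];r=R[:,1];d=R[:,0]
    n=np.cos(a)*f-np.sin(a)*r   # a>0 : normal to image-left
    e=np.cos(a)*r+np.sin(a)*f
    O=T+lat*r+fore*f+n*.0066
    return np.array([w2p(c,O+sx*w*e+d*(cz+sz*h)) for sz,sx in((1,-1),(1,1),(-1,-1),(-1,1))])
def res(p):return np.r_[(model(p)-px).ravel(),(p[5]-.036)/.002,p[1]/.003,p[0]/.003]
for a0 in (0,.5,-.5):
    r=least_squares(res,[0,0,a0,.006,.01,.036],x_scale=[.001,.001,.1,.001,.001,.001])
    print(np.round(r.x*[1e3,1e3,57.3,1e3,1e3,1e3],2),r.cost,np.round(r.fun,2))
f=-R[:,2];print("cam heading",np.degrees(np.arctan2(f[1],f[0])))
E
python3 fit.py
```

```text
[ 0.5  -0.67  8.83  5.26 16.41 35.87] 0.3631295579277926 [ 0.23 -0.36 -0.23  0.37 -0.21  0.28  0.18 -0.33 -0.06 -0.22  0.17]
[ 0.5  -0.67  8.83  5.26 16.41 35.87] 0.36312955792779916 [ 0.23 -0.36 -0.23  0.37 -0.21  0.28  0.18 -0.33 -0.06 -0.22  0.17]
[ 0.5  -0.67  8.83  5.26 16.41 35.87] 0.3631295579278063 [ 0.23 -0.36 -0.23  0.37 -0.21  0.28  0.18 -0.33 -0.06 -0.22  0.17]
cam heading -147.65186234937033
```

```bash
python3 -m creep '[[0,0,0,25,0.1],[0,1,-10,45,0.22],[0,2,-40,50,0.34],[0,2,-75,50,0.46],[0,3,-110,50,0.58],[0,4,-140,50,0.66],[0,4,-165,50,0.705],[0,4,-170,50,0.705]]'
python3 -m creep '[[0,0,-10,-5,0],[0,0,-20,-15,0],[0,0,-30,-30,0],[0,0,-40,-50,0],[0,0,-45,-65,0],[0,0,-45,-75,0],[0,0,-45,-78,0],[0,0,-45,-78,0]]'
python3 - <<'E'
from h import *
T=[];
for i in range(6): c=capture("wrist");s=sense();T.append(s["tcp_pos"])
print(np.mean(T,0),np.std(T,0),np.round(s["ee_rot"],3).tolist(),s["time_s"])
cv2.imwrite("pics/w13.png",c["image"])
d=capture("scene");cv2.imwrite("pics/s13.png",cv2.resize(d["image"][200:350,210:370],None,fx=4,fy=4,interpolation=cv2.INTER_CUBIC))
E
```

```text
time_s: 18.2
tcp_pos: [0.4941, -0.011, 0.2424]
ee_rot: [[0.009, -0.954, 0.299], [0.014, 0.299, 0.954], [-1.0, -0.005, 0.016]]
wrist_force: [-0.2, -0.5, -0.6]
gripper_width: 0.166
time_s: 19.0
tcp_pos: [0.4941, -0.0557, 0.164]
ee_rot: [[0.009, -0.954, 0.299], [0.014, 0.299, 0.954], [-1.0, -0.004, 0.016]]
wrist_force: [-0.1, -0.8, 0.9]
gripper_width: 0.165
[ 0.49456321 -0.05572884  0.16502805] [1.01504935e-04 5.95949722e-05 1.75193333e-04] [[0.011, -0.954, 0.299], [0.014, 0.299, 0.954], [-1.0, -0.006, 0.017]] 19.3
```

View pics/w13.png

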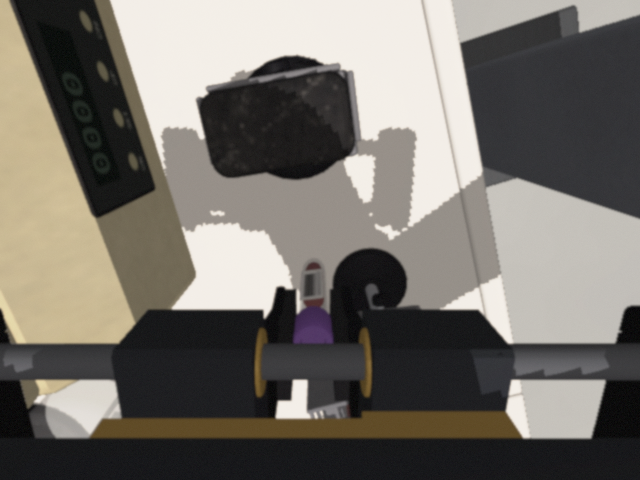

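View pics/s13.png

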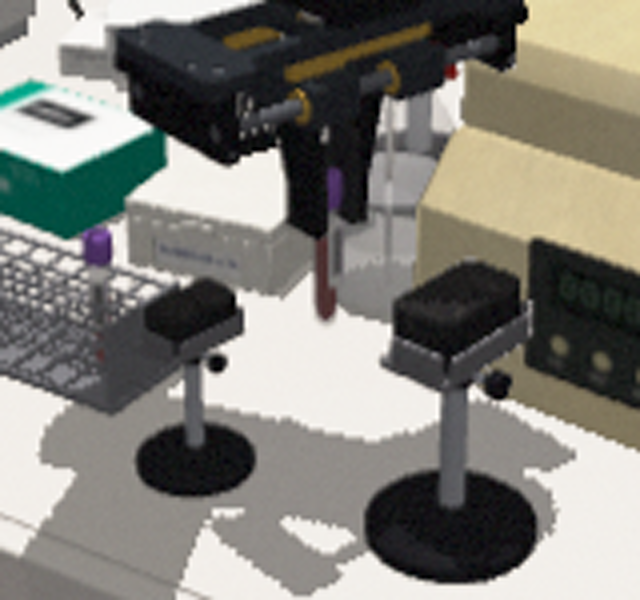

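```bash
python3 - <<'E'
from h import *
acc=0
for i in range(5): c=capture("wrist");acc=acc+c["image"].astype(float)
z=cv2.resize((acc/5)[258:312,285:340],None,fx=11,fy=11,interpolation=cv2.INTER_CUBIC)
cv2.imwrite("pics/w14.png",np.clip((z-20)*1.3,0,255).astype(np.uint8))
P=np.array([p2w(c,u,v) for v in range(0,220) for u in range(160,400) if c["z_map"][v,u]>0])
T=P[(abs(P[:,2]-.138)<.005)]
r=cv2.minAreaRect((T[:,:2]*1000).astype(np.float32));print(len(T),r)
# robust long-axis via PCA
q=T[:,:2]-T[:,:2].mean(0);w,V=np.linalg.eigh(q.T@q);print(T.mean(0),V[:,1],np.degrees(np.arctan2(V[1,1],V[0,1])))
for t in mark_of(c,"window"): print(t,onplane(c,*t["centre"],.123))
s=sense();R=s["ee_rot"];f=-R[:,2];print(s["tcp_pos"],"cam heading",np.degrees(np.arctan2(f[1],f[0])))
E
```

```text
13030 ((484.988037109375, -135.092529296875), (36.0722541809082, 62.021141052246094), 81.70867156982422)
[ 0.48428061 -0.13568324  0.13788875] [-0.98964509  0.14353602] 171.74748750394792
{'centre': [307.0, 284.7], 'confidence': 0.64} [ 0.49643339 -0.05856449  0.123     ]
{'centre': [288.2, 164.3], 'confidence': 0.56} [ 0.48638655 -0.11805782  0.123     ]
[ 0.4940716  -0.05604788  0.16447458] cam heading -107.41144850451703
```

View pics/w14.png

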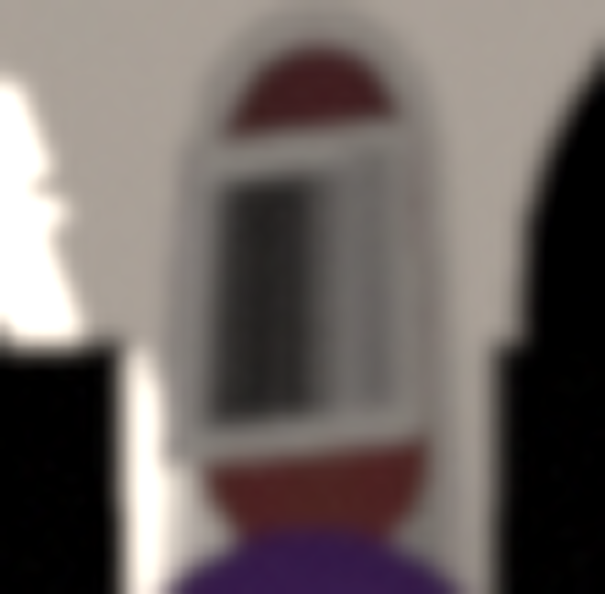

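```bash
cat > fit2.py <<'E'
from h import *
from scipy.optimize import least_squares
c=capture("wrist");s=sense();R=s["ee_rot"];T=s["tcp_pos"]
# edge points: foot edge (u along -1..1), cap edge
Zf=np.array([[192,165],[230,143],[300,132],[350,127],[415,124]],float)
Zc=np.array([[182,457],[240,450],[300,445],[360,440],[428,432]],float)
def P(Z):return np.array([285,258])+Z/11-.5
f=-R[:,2];r=R[:,1];d=R[:,0]
def arc(p,sz,flat):
    lat,fore,a,w,h,cz=p
    t=np.linspace(-1,1,41)
    O=T+lat*r+fore*f+d*(cz+sz*h)
    if flat:
        n=np.cos(a)*f-np.sin(a)*r; e=np.cos(a)*r+np.sin(a)*f
        X=[O+n*.0066+x*w*.0066*e for x in t]
    else:
        X=[O+.0066*(np.cos(a-x*w)*f-np.sin(a-x*w)*r) for x in t]
    return np.array([w2p(c,x) for x in X])
def res(p,flat):
    o=[]
    for sz,Z in((1,Zf),(-1,Zc)):
        A=arc(p,sz,flat);q=P(Z)
        o+=list((A[0]-q[0]))+list(A[-1]-q[-1])
        o+=list(np.interp(q[1:-1,0],A[:,0],A[:,1])-q[1:-1,1])
    return np.r_[o,(p[5]-.036)/.002,p[1]/.002,p[0]/.001]
for flat in(0,1):
  for a0 in(.1,.4):
    k=least_squares(res,[0,0,a0,.8,.016,.036],x_scale=[.001,.001,.1,.1,.001,.001],args=(flat,))
    print(flat,np.round(k.x*[1e3,1e3,57.3,57.3,1e3,1e3],2),round(k.cost,2),np.round(k.fun,1).tolist())
print([w2p(c,T+r*x+d*.036) for x in(-.0065,.0065)])
E
python3 fit2.py
```

```text
0 [ 0.42  0.38  7.2  43.93 17.18 35.59] 12.21 [1.6, 0.0, -1.4, 1.7, 0.3, -1.3, -0.6, 0.9, 2.0, -1.0, 1.8, -0.8, -1.9, -1.1, -0.2, 0.2, 0.4]
0 [ 0.42  0.38  7.2  43.93 17.18 35.59] 12.21 [1.6, 0.0, -1.4, 1.7, 0.3, -1.3, -0.6, 0.9, 2.0, -1.0, 1.8, -0.8, -1.9, -1.1, -0.2, 0.2, 0.4]
1 [ 0.63 -0.63  7.45 44.93 17.08 35.73] 1.81 [0.4, -1.3, -0.4, 0.0, 0.3, 0.5, 0.4, -0.6, 0.3, 0.2, -0.3, 0.2, -0.0, -0.2, -0.1, -0.3, 0.6]
1 [ 0.63 -0.63  7.45 44.93 17.08 35.73] 1.81 [0.4, -1.3, -0.4, 0.0, 0.3, 0.5, 0.4, -0.6, 0.3, 0.2, -0.3, 0.2, -0.0, -0.2, -0.1, -0.3, 0.6]
[(np.float64(299.2621370778313), np.float64(293.7320687222491)), (np.float64(325.77718119897105), np.float64(293.6887494368618))]
```

```bash
python3 -m creep '[[0,1,-2,-2,0],[0,2,-4,-4,0.01],[0,2,-5,-6,0.01],[0,2,-5,-6,0.01],[0,2,-5,-6,0.01],[0,2,-5,-6,0.01],[0,2,-5,-6,0.01],[0,2,-5,-6,0.01]]'
python3 - <<'E'
from h import *
T=[];
for i in range(6): c=capture("wrist");s=sense();T.append(s["tcp_pos"])
T=np.mean(T,0);R=s["ee_rot"];f=-R[:,2];h=np.degrees(np.arctan2(f[1],f[0]))
P=np.array([p2w(c,u,v) for v in range(0,230) for u in range(150,400) if c["z_map"][v,u]>0])
Q=P[(abs(P[:,2]-.138)<.005)];r=cv2.minAreaRect((Q[:,:2]*1000).astype(np.float32));print(r)
a=np.radians(r[2]);n=np.array([np.cos(a),np.sin(a)]);W=np.array(r[0])/1000+.0185*n
ax=(T+R[:,0]*.036+R[:,1]*.0005)
lh=np.radians(h+8);L=ax[:2]+.0065*np.array([np.cos(lh),np.sin(lh)])
dd=L-W;print("W",W,"label",L,ax[2],"dist",dd@n,"lat",dd@[-n[1],n[0]],"yaw err",np.degrees(lh)-(r[2]-180),"tilt",np.degrees(np.arccos(-R[2,0])),s["joint_velocities"].max(),s["time_s"])
d=capture("scene");cv2.imwrite("pics/s15.png",cv2.resize(d["image"][190:400,170:460],None,fx=2.7,fy=2.7,interpolation=cv2.INTER_CUBIC))
e=capture("top");cv2.imwrite("pics/t15.png",cv2.resize(e["image"][180:320,140:480],None,fx=2.3,fy=2.3))
cv2.imwrite("pics/w15.png",c["image"])
E
```

```text
time_s: 20.5
tcp_pos: [0.4961, -0.061, 0.1585]
ee_rot: [[0.009, -0.957, 0.29], [0.014, 0.29, 0.957], [-1.0, -0.005, 0.016]]
wrist_force: [-0.0, -0.3, -0.1]
gripper_width: 0.167
((484.9850158691406, -135.12075805664062), (36.079803466796875, 61.91743850708008), 81.73954772949219)
W [ 0.48764297 -0.11681269] label [ 0.49494607 -0.06679924] 0.12249476941763814 dist 0.0505438273640973 lat -4.1738239234465936e-05 yaw err -0.574956936282149 tilt 0.9675073624328069 0.08102099959645565 20.8
```

View pics/s15.png

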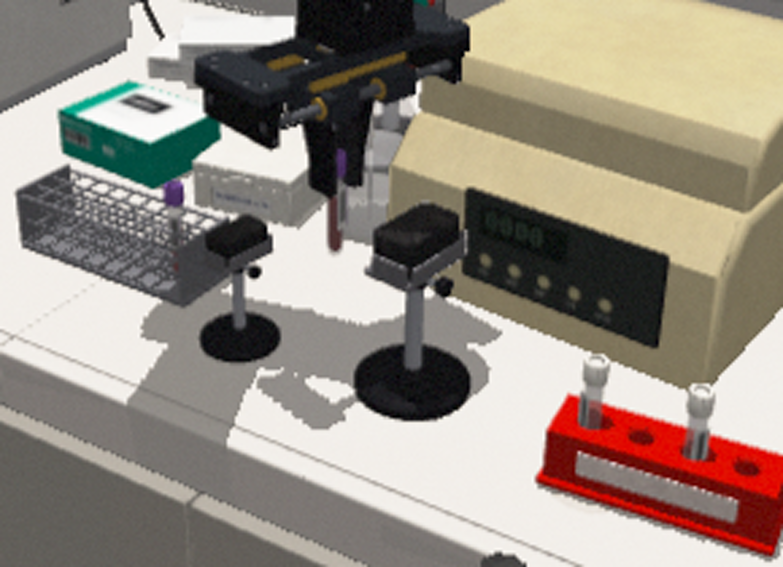

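View pics/w15.png

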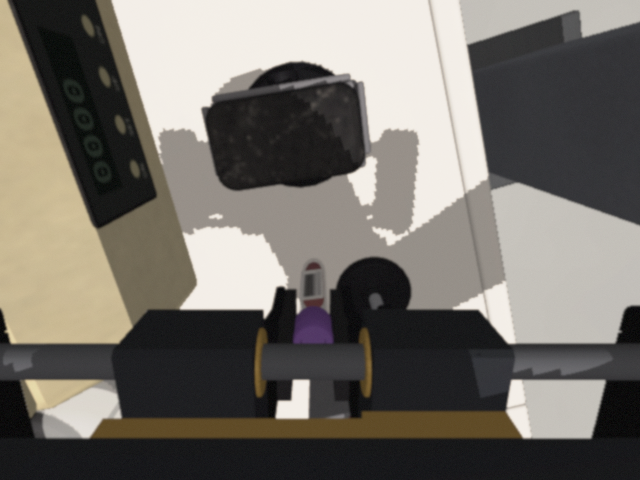

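The tube hangs upright and still. Its label is 50 mm from the window, level with it and square to about 1°. The white tube sits home at the same height as the old reject, and the other purple tube is still in the rack. Handing in.

```bash
python3 -c "
from station import *
print(finish_job())"
```

```text
the job is handed in; nothing more can be done
None
```

I put the white-capped reject all the way down into the middle free hole (`hole2`) of the red stand. I then took the purple tube from the rack's middle cell and held it in front of the middle-sized reader. I handed the job in at about 21 s, with the tube still gripped.

**White tube:**
- **Seating:** it met the hole floor at about 7 N. After release its top looks level with the old reject's.
- **Disagreement:** that floor contact came 2–3 mm higher than the grip height implied. I pressed a little further before opening the jaws.

**Purple tube, last checks:**

| Check | Measured |
|---|---|
| Label to window | 50.5 mm |
| Sideways offset | about 0 mm |
| Label height | 122.5 mm (window is at 123 mm) |
| Label angle off square | about 1° |
| Tool tilt off vertical | about 1° |

- **Label angle:** this rests on fits to a small image of the label. They put the label 7–9° from the camera direction, so read "about 1°" as good to a few degrees.
- **Tilt:** the slight lean built up over the moves and I left it.
- **Surroundings:** the last views show the reader, the second purple tube, the old reject and the boxes where they stood. The spray bottle is mostly hidden behind the gripper there. No unexpected contact force showed at the end of any move.

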